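# Charge the bread mill

### The arm

A 6-joint arm with a two-finger parallel gripper is mounted at the origin on the work surface. World frame = base frame: x ahead of the robot, y to its left, z up, the work surface at z = 0. Lengths are in m, angles in rad, forces in N, time in s.
With the tool pointing down it reaches from about 0.425 to 0.95 m from the base axis. Payload 3.5 kg.
Tool frame: the origin (TCP) lies at the very end of the fingers, on their centre line; the grasp point (between the pads) lies ctrl.pinch_z behind it (ctrl.pinch_z is the distance from the TCP to the grasp point, in m); z points along the fingers, y is the line along which they close (so a half turn about z gives the same grasp; the last joint's range is limited). The gripper opens to 85 mm and grips with 20 to 120 N. Pads are 22 mm wide; open, the fingers measure 114 mm over their backs; the gripper's body (76 mm by 85 mm) begins 54 mm behind the grasp point. The pads swing forward as they close: fully open they stand 13 mm farther back than shut.
Start: joints at [-1.396, 0.286, 1.577, -0, 1.279, -0.15], TCP at [0.215, -0.64, 0.231] pointing down, gripper open.
Joint ranges: [-2.77, 2.77], [-0.9, 2.22], [0.21, 2.48], [-1.53, 4.67], [0.24, 2.81], [-2.84, 2.84]. Speed limits (rad/s): [2.79, 2.79, 3.14, 3.14, 3.14, 3.14].

### API

Orientations are given as a unit quaternion [x, y, z, w].
In Python, from plant import ctrl gives the robot as it stands.
- The arm moves only by the shell command python3 -m inch 'ROWS' [FORCE]. ROWS is a JSON list of rows, 1 to 10 of them, each of 7 numbers: dx, dy, dz in m, then a rotation vector rx, ry, rz in rad, then the opening from 0.0 (shut) to 1.0 (fully open); each row is the pose to reach, as a shift and turn from the pose commanded when the command began, along the tool's axes at that moment; what a row does not reach only later rows make up. A row lasts 1/8 s, in which the tool goes at most 0.0625 m and 0.188 rad, less where a joint would pass 70% of its speed; a pose out of reach is approached as far as the arm can. The fingers move at their own pace and stop on an object; FORCE is the grip in N (left out, the last holds). Time passes only in rows, so rows that do not move let the fingers close. It prints the time, the measured TCP pose, the force, the opening and the grip force at its end.
- ctrl.get_state(): the state, without advancing time (a new reading comes with each control period).
- ctrl.read_camera(name): name is "scene" or "top"; returns a dict with "pixels" (400x640x3 uint8, red, green, blue), "camera_matrix" (3x3 intrinsics, pixels), "dist_coeffs" ([k1, k2, p1, p2, k3] as OpenCV has them; the pictures are not rectified), "xyz" and "orientation" of the camera in the world. Camera axes: x right, y down, z forward; pixel columns grow to the right and rows downward; lengths in m; the calibration is good to about 2 mm. A picture is of the moment at which its call begins. There is no depth.
- ctrl.sign_off(): hands the job in; it is judged then, once.
Trained networks look in the newest picture that a camera, given by its name, has taken for a name from the list of things; names that differ only in an ending like _2 or _b are one class to them, and where a whole thing is asked for, a point or a joint stands for the part that bears it (a point fixed in the world has none). Each returns a list of dicts, best first, with "conf" (0 to 1); they miss things now and then, are a little off and sometimes report something else, mostly with a low value. They report only what shows in the picture. A call takes as long as a camera call. They do not tell look-alikes from the thing itself.
- ctrl.recognise(camera, thing): "position" ([x, y, z] in m, in world coordinates, good to about 4 mm: the middle of the surface that is visible of it).
- ctrl.masks_of(camera, thing): "region" (400x640 bool, what is visible of it).
- ctrl.mark_of(camera, thing): "position" ([x, y, z] in m, in world coordinates, good to about 4 mm: a listed point, or the origin of a listed thing).
The state is a dict: "time": time; "qpos": joint angles; "dq": joint speeds; "joint_efforts": joint torques, N m; "eef_pos": TCP position; "tcp_rot": TCP orientation; "contact_force": force on the tool from outside, world axes, zero at the start; "wrist_torque": the same for the moment, N m; "opening": opening from 0.0 (shut) to 1.0 (fully open); "finger_force": force on a finger pad.
Only numpy, scipy, OpenCV 4.12 (cv2) and the standard library are available. Lean on these libraries where they do the work, as an engineer would, in place of code of your own. Each camera call takes 0.05 s, during which the arm holds its last target. There are 200 camera calls.

### The job

Get the bread-crumb mill ready to run: slide its crumb drawer fully home, lay the small hard tin loaf lengthwise in the feed trough, and push the loaf in through the sprung flap until it drops into the mill and the flap swings shut behind it. Leave the other bread and the kitchen things where they are.

Things in the scene. Friction and masses are not known exactly. Their poses are not given: they have to be found in the camera images.
- mill: Bread-crumb mill, white and stainless, fixed. Origin on the table under the flap, on the trough's centre line; z up; x runs level along the trough into the mill; y to the side where the drawer comes out. Mill frame, mm: base x 0 to 280, y +-85, 83 high; throat on it to x 278, y +-54, top closed by a clear guard at z 313; motor housing x 280 to 460, y +-85, 274 high.
- trough_mid (a point): Mid point of the feed trough's floor (mill frame -100, 0, 210 mm); axes as the mill's. The trough is an open channel on a leg, mill x -200 to 0 mm, floor 210 above the table, 84 wide inside, side walls only 16 higher than its floor and 3 thick, outer end open.
- flap_sill (a point): Point on the trough floor directly under the closed flap (mill frame 0, 0, 210 mm); axes as the mill's. The opening here is 84 wide and 85 high (z 210 to 295); the steel front frame over it reaches z 311, at x -6 to 0. Behind the flap, at x 12, the floor ends and a polished 50 degree chute drops to the throat's bottom at z 86.
- flap (a joint): Angle (rad) of the steel flap, 80 wide and 80 mm high, hung from the top edge of the opening: 0 shut, positive swung into the mill, at most 1.5. A light spring (0.2 N at its lower edge at first, about 1 N wide open) shuts it when nothing holds it; the loaf lifts it to about 1.1. With its tail end pushed up to the flap or just past, the loaf tips and slides down the chute.
- crumb_drawer (a joint): Opening (m) of the crumb drawer under the throat: 0 fully home, up to 0.09 pulled out towards the mill's +y; it starts 0.045 to 0.08 open. About 2 N of friction; it stays where it is left and stops hard at 0.
- drawer_face (a point): Centre of the outer face of the drawer's stainless front plate (168 mm wide along mill x, z 10 to 74 above the table); axes as the mill's, y points out of the face. Drawer home: face at mill x 140, y 102 mm, 17 proud of the base. The lip along its top juts 8 mm further out and is only seen, not felt.
- tin_loaf: Small stale tin loaf, hard brown crust, oblong with flat bottom: 130 long (its x) x 64 wide (its y) x 48 high (its z); the top 10 mm is 54 wide and 122 long. About 0.17 to 0.29 kg. Origin at the centre of its underside. It starts flat on the table. Both ends are alike.
- roll_a: Round bread roll, 88 mm across, 50 high; bystander. Origin under its centre.
- roll_b: Round bread roll, 88 mm across, 50 high; bystander. Origin under its centre.
- baguette: Long baguette, 285 mm x 54, lying on a white cutting board; bystander. Origin under its centre.
- bowl: Steel bowl, 150 mm across, 65 high; bystander. Origin under its centre.
- spoon: Wooden spoon, 240 mm long; bystander. Origin at its underside, about its middle.
- oil: Green glass bottle, 64 mm across, 190 high; bystander. Origin under its centre.
- jar: Glass jar with steel lid, 80 mm across, 90 high; bystander. Origin under its centre.
Not all that is in view belongs to the job. Leave any blue or red look-alike of the tin_loaf alone.

How it is judged:
By the outcome, as a careful person would: the job done as asked, in the order asked, and still so for the second after the job is handed in, with the robot touching nothing.
It also fails if it takes over 58 s, if anything falls off the work surface, if the arm or the gripper's body presses on something with over 40 N, if the wrist force passes 120 N, or if a joint passes its speed limit or range.

## Working session

There is one attempt and no reset: what is moved stays moved. The work goes in short steps, Python scripts to look and compute and a shell command to move; the robot and the scene stay as the last step left them, time stands still between calls to the robot, and variables do not carry over. Pictures are saved under pics/ and viewed, at most 10 in all, crops included, and the job is handed in when it is done.

```bash
mkdir -p pics; ls
cat > h.py <<'E'
import numpy as np, cv2
from plant import ctrl
from scipy.spatial.transform import Rotation as R
def ray(c,u,v):
    K=np.array(c["camera_matrix"]);p=cv2.undistortPoints(np.array([[[u,v]]],float),K,np.array(c["dist_coeffs"]))[0,0]
    return np.array(c["xyz"]),R.from_quat(c["orientation"]).as_matrix()@np.array([p[0],p[1],1])
def onz(c,u,v,z):
    o,d=ray(c,u,v);return o+d*(z-o[2])/d[2]
def proj(c,P):
    M=R.from_quat(c["orientation"]).as_matrix();r=M.T;t=-r@np.array(c["xyz"])
    return cv2.projectPoints(np.array(P,float).reshape(-1,3),cv2.Rodrigues(r)[0],t,np.array(c["camera_matrix"]),np.array(c["dist_coeffs"]))[0][:,0]
def save(c,n): cv2.imwrite(n,c["pixels"][:,:,::-1])
E
python3 - <<'E'
from h import *
np.set_printoptions(precision=4,suppress=True)
for n in("scene","top"):
    c=ctrl.read_camera(n);save(c,f"pics/{n}0.png");print(n,c["xyz"],c["orientation"])
    for t in("trough_mid","flap_sill","drawer_face","tin_loaf","mill"):
        print(t,[(np.round(d["position"],3).tolist(),round(d["conf"],2),proj(c,d["position"])[0].round().tolist()) for d in ctrl.mark_of(n,t)])
s=ctrl.get_state();print(s,ctrl.pinch_z)
E
```

```text
pics
scene [1.0002 0.5711 1.2123] [ 0.262   0.9068 -0.315  -0.0998]
trough_mid [([0.569, 0.016, 0.212], 0.93, [339.0, 229.0])]
flap_sill [([0.587, 0.115, 0.207], 0.58, [353.0, 257.0])]
drawer_face [([0.429, 0.274, 0.047], 0.59, [418.0, 296.0]), ([0.437, -0.058, -0.001], 0.43, [355.0, 233.0])]
tin_loaf [([0.591, -0.211, -0.002], 0.97, [298.0, 222.0]), ([0.47, -0.368, -0.0], 0.75, [304.0, 183.0]), ([0.33, 0.098, -0.003], 0.56, [404.0, 250.0])]
mill [([0.589, 0.117, 0.001], 0.68, [348.0, 289.0]), ([0.716, -0.057, 0.002], 0.65, [289.0, 268.0])]
top [ 0.4284 -0.1292  1.2262] [ 0.7144 -0.6977  0.0341 -0.0412]
trough_mid [([0.574, 0.014, 0.207], 0.75, [271.0, 185.0])]
flap_sill [([0.584, 0.119, 0.209], 0.9, [230.0, 181.0]), ([0.436, -0.059, 0.002], 0.72, [302.0, 241.0])]
drawer_face [([0.433, 0.278, 0.041], 0.82, [188.0, 239.0]), ([0.818, -0.004, -0.001], 0.39, [288.0, 118.0])]
tin_loaf [([0.59, -0.215, -0.002], 0.79, [355.0, 192.0]), ([0.331, 0.092, -0.004], 0.75, [251.0, 275.0]), ([0.47, -0.37, -0.0], 0.71, [405.0, 233.0])]
mill [([0.584, 0.116, -0.004], 0.82, [247.0, 192.0]), ([0.816, -0.0, 0.001], 0.26, [287.0, 119.0])]
{'time': 0.6, 'qpos': array([-1.396 ,  0.2863,  1.5767,  0.    ,  1.2786, -0.15  ]), 'dq': array([ 0.0001, -0.    , -0.0002, -0.0003,  0.0003,  0.0003]), 'joint_efforts': array([ -0.001 , -40.5665, -29.274 ,  -0.0002,   0.0006,   0.    ]), 'eef_pos': array([ 0.2154, -0.6397,  0.2313]), 'tcp_rot': array([0.9868, 0.1617, 0.    , 0.    ]), 'contact_force': array([-0.5987,  0.1313, -0.1236]), 'wrist_torque': array([0.0397, 0.0036, 0.0428]), 'finger_force': 0.0, 'opening': 0.9952993693915573} 0.0187
```

View pics/scene0.png

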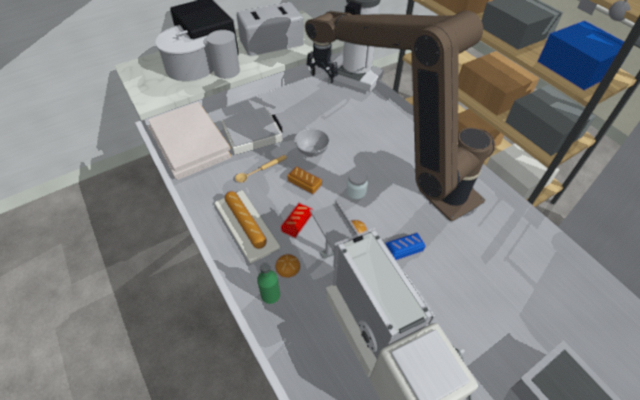

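View pics/top0.png

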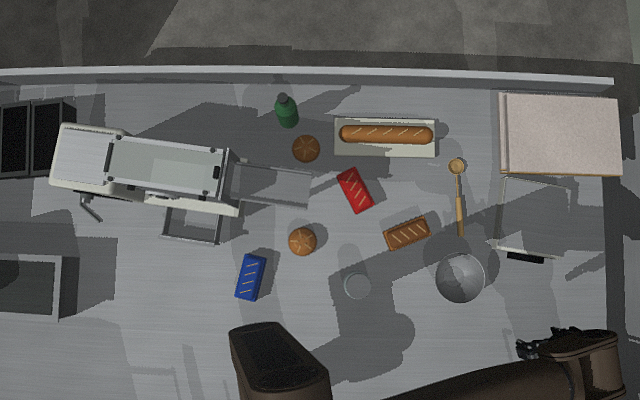

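The tin loaf look-alikes in the top view are brown at (407,232), red at (355,190) and blue at (250,277). Brown crust fits the description, so I'll confirm it in a crop and take mill corners from the same picture.

Run:
```python
from h import *
c=ctrl.read_camera("top");p=c["pixels"][:,:,::-1]
a=cv2.resize(p[110:250,60:320],None,fx=3,fy=3,interpolation=cv2.INTER_CUBIC)
b=cv2.resize(p[205:260,370:450],None,fx=3,fy=3,interpolation=cv2.INTER_CUBIC)
o=np.zeros((590,780,3),np.uint8);o[:420]=a;o[425:590,:240]=b
cv2.imwrite("pics/crop.png",o)
for n in("top","scene"):
    c=ctrl.read_camera(n)
    for m in ctrl.masks_of(n,"tin_loaf"):
        r=m["region"].astype(np.uint8);k=cv2.findNonZero(r);rgb=c["pixels"][r>0].mean(0)
        pts=np.array([onz(c,*q[0],0.045)[:2] for q in k],np.float32)
        print(n,m["conf"],rgb.round(),cv2.minAreaRect(pts),cv2.minAreaRect(k))
    for t in("trough_mid","flap_sill","drawer_face","tin_loaf"):
        print(t,[(np.round(d["position"],3).tolist(),round(d["conf"],2)) for d in ctrl.mark_of(n,t)])
```

```text
top 0.93 [101.  71.  46.] ((0.4671049118041992, -0.3647143244743347), (0.06515192985534668, 0.13620725274085999), 22.82482147216797) ((406.46551513671875, 232.91380310058594), (22.469135284423828, 46.23814010620117), 68.19859313964844)
top 0.9 [128.  42.  38.] ((0.5880973935127258, -0.21019181609153748), (0.12786582112312317, 0.06467725336551666), 28.38553810119629) ((354.2939453125, 190.6084747314453), (43.17469787597656, 21.93665885925293), 62.241458892822266)
top 0.34 [125. 128. 127.] ((0.5824015140533447, 0.33254414796829224), (0.8156713843345642, 0.3044113516807556), 80.58685302734375) ((177.84848022460938, 190.2159423828125), (260.71173095703125, 101.94400024414062), 10.213973045349121)
trough_mid [([0.571, 0.013, 0.209], 0.95)]
flap_sill [([0.582, 0.116, 0.211], 0.88)]
drawer_face [([0.433, 0.28, 0.04], 0.56), ([0.469, -0.368, -0.001], 0.5)]
tin_loaf [([0.329, 0.093, -0.002], 0.92), ([0.59, -0.213, 0.001], 0.6), ([0.471, -0.368, 0.001], 0.59)]
scene 0.89 [161.  38.  30.] ((0.6022359728813171, -0.19151848554611206), (0.14525949954986572, 0.07944311201572418), 26.88770294189453) ((296.4230651855469, 219.61537170410156), (20.801258087158203, 34.94611358642578), 33.6900634765625)
scene 0.83 [135.  93.  46.] ((0.4801236093044281, -0.34415245056152344), (0.08413410186767578, 0.14079426229000092), 21.736040115356445) ((304.6528625488281, 180.21974182128906), (33.439842224121094, 17.637720108032227), 28.610462188720703)
scene 0.77 [ 43.  89. 166.] ((0.33927369117736816, 0.10126152634620667), (0.07875314354896545, 0.12409545481204987), 80.84561920166016) ((404.76416015625, 245.42453002929688), (19.917278289794922, 35.851104736328125), 74.05460357666016)
trough_mid [([0.569, 0.018, 0.213], 0.72)]
flap_sill []
drawer_face [([0.428, 0.276, 0.042], 0.83)]
tin_loaf [([0.467, -0.368, -0.0], 0.83), ([0.328, 0.097, 0.002], 0.82), ([0.591, -0.211, 0.0], 0.6)]
```

View pics/crop.png

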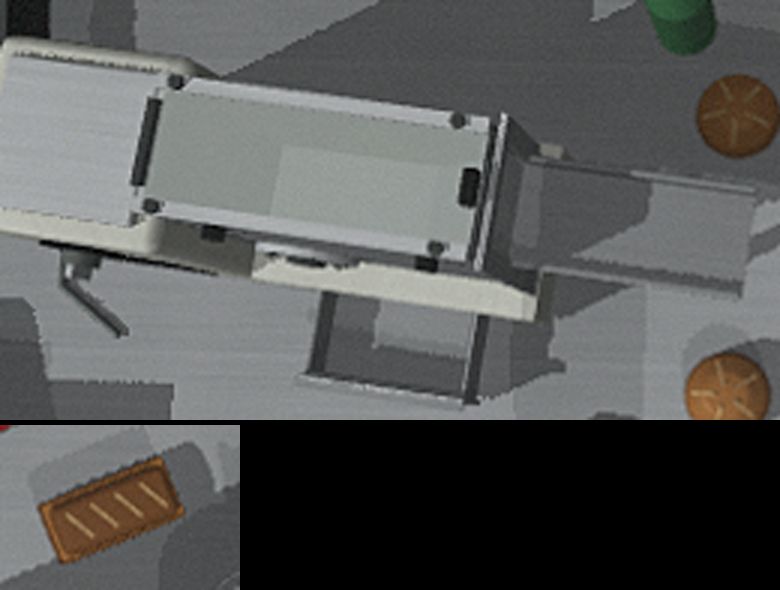

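The crop confirms it: the brown slashed loaf is at (407,232), centre (0.470,-0.368). The trough's outer end corners are near (312,173) and (307,209), and the drawer lip runs (160,235)-(218,245). Next I'll fit the mill pose from these.

```bash
cat >> h.py <<'E'
def W(p,P):
    P=np.array(P,float).reshape(-1,3);c,s=np.cos(p[2]),np.sin(p[2])
    return np.c_[p[0]+c*P[:,0]-s*P[:,1],p[1]+s*P[:,0]+c*P[:,1],P[:,2]]
E
python3 - <<'E'
from h import *
from scipy.optimize import least_squares
c=ctrl.read_camera("top")
uv=np.array([[757,190],[740,296],[502,113],[480,270],[300,376],[473,405]])/3+[60,110]
def res(p):
    P=[[-.2,.045*-1,.226],[-.2,.045,.226],[-.003,-p[4],.311],[-.003,p[4],.311],[.224,.110+p[3],.074],[.056,.110+p[3],.074]]
    r=(proj(c,W(p,P))-uv)/1.0
    q=W(p,[[-.1,0,.21],[0,0,.21]])[:,:2]-[[.571,.015],[.584,.1165]]
    return np.r_[r.ravel(),(q/.004).ravel()]
s=least_squares(res,[.585,.117,1.43,.07,.05]);print(s.x,s.fun.round(2))
p=s.x;print(W(p,[[-.1,0,.21],[0,0,.21],[.14,.102+p[3],.042],[.14,.102,.042],[-.2,0,.21]]).round(4))
E
```

```text
[0.58268157 0.11142519 1.467149   0.05755961 0.06142105] [ 0.01 -0.9   0.96 -0.71  0.71  0.99 -0.16  0.83 -1.13  0.7  -2.16 -1.19
  0.33 -0.76 -0.33 -1.27]
[[ 0.5723  0.012   0.21  ]
 [ 0.5827  0.1114  0.21  ]
 [ 0.4385  0.2672  0.042 ]
 [ 0.4957  0.2612  0.042 ]
 [ 0.562  -0.0875  0.21  ]]
```

Run:
```python
from h import *
c=ctrl.read_camera("top")
def ang(a,b,z):
    A,B=[onz(c,60+q[0]/3,110+q[1]/3,z) for q in(a,b)];d=A-B;return np.degrees(np.arctan2(d[1],d[0])).round(2)
print(ang((180,85),(495,118),.313),ang((165,218),(470,262),.313),ang((535,157),(757,190),.226),ang((545,268),(740,296),.226),ang((300,376),(473,405),.074))
p=[.583,.1135,1.45,.060]
L=lambda z,*q:[[x,y,z] for x,y in q]
B=[L(.226,(0,.045),(-.2,.045),(-.2,-.045),(0,-.045)),L(.313,(0,.054),(.278,.054),(.278,-.054),(0,-.054)),L(.274,(.28,.085),(.46,.085),(.46,-.085),(.28,-.085)),L(.083,(0,.085),(.28,.085),(.28,-.085),(0,-.085)),L(.074,(.056,.11+p[3]),(.224,.11+p[3]),(.224,.102+p[3]),(.056,.102+p[3]))]
a=cv2.resize(c["pixels"][110:250,60:320,::-1],None,fx=3,fy=3,interpolation=cv2.INTER_CUBIC)
for b in B: cv2.polylines(a,[np.int32((proj(c,W(p,b))-[60,110]+.5)*3).reshape(-1,1,2)],True,(0,255,0),1)
cv2.imwrite("pics/ov.png",a)
```

```text
84.82 83.21 82.66 83.17 82.41
```

View pics/ov.png

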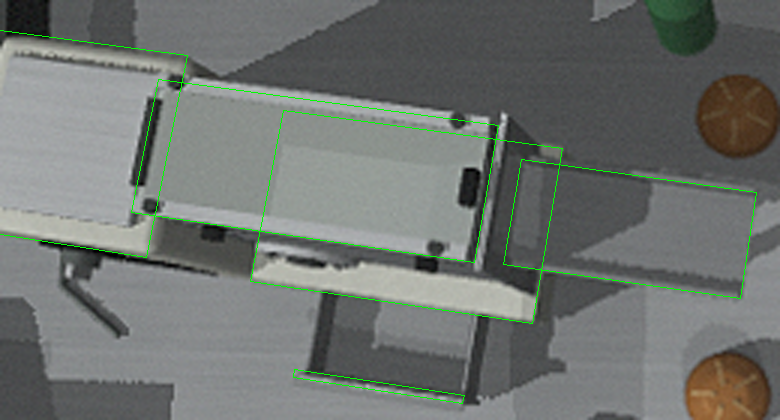

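The overlay fits well: mill frame origin about (0.585, 0.1135), yaw 1.45 rad, and the drawer about 60 mm open. First I'll work out the way to the drawer.

```bash
cat >> h.py <<'E'
MP=[.585,.1135,1.45]
def tool(yaw): return R.from_euler('z',yaw)*R.from_euler('x',np.pi)   # tool x at yaw, z down
def go(pos,yaw=None,s=None):
    s=s or ctrl.get_state();r0=R.from_quat(s["tcp_rot"]);p=np.array(pos)
    d=r0.inv().apply(p-s["eef_pos"]);rv=np.zeros(3) if yaw is None else (r0.inv()*tool(yaw)).as_rotvec()
    print("d",d.round(4),"rot",rv.round(3),"rows>=",max(np.linalg.norm(d)/.0625,np.linalg.norm(rv)/.188).round(1),"| world",p.round(4))
def mill(x,y,z): return W(MP,[x,y,z])[0]
E
python3 - <<'E'
from h import *
y=1.45-np.pi/2
go([.47,-.15,.26],y);go(mill(.11,.213,.2),y);go(mill(.11,.213,.03),y);go(mill(.11,.113,.03),y)
E
```

```text
d [ 0.3975 -0.3829 -0.0287] rot [ 0.    -0.     0.446] rows>= 8.8 | world [ 0.47 -0.15  0.26]
d [ 0.4458 -0.787   0.0313] rot [ 0.    -0.     0.446] rows>= 14.5 | world [0.3868 0.2484 0.2   ]
d [ 0.4458 -0.787   0.2013] rot [ 0.    -0.     0.446] rows>= 14.8 | world [0.3868 0.2484 0.03  ]
d [ 0.536  -0.7439  0.2013] rot [ 0.    -0.     0.446] rows>= 15.0 | world [0.4861 0.2363 0.03  ]
```

```bash
python3 -m inch '[[0.4,-0.383,-0.029,0,0,0.446,0],[0.4,-0.383,-0.029,0,0,0.446,0],[0.4,-0.383,-0.029,0,0,0.446,0],[0.4,-0.383,-0.029,0,0,0.446,0],[0.4,-0.383,-0.029,0,0,0.446,0],[0.4,-0.383,-0.029,0,0,0.446,0],[0.4,-0.383,-0.029,0,0,0.446,0],[0.4,-0.383,-0.029,0,0,0.446,0],[0.4,-0.383,-0.029,0,0,0.446,0],[0.4,-0.383,-0.029,0,0,0.446,0]]'
python3 - <<'E'
from h import *
y=1.45-np.pi/2
go(mill(.11,.213,.2),y);go(mill(.11,.213,.03),y)
E
```

```text
time: 2.6
eef_pos: [0.4735, -0.146, 0.2609]
tcp_rot: [0.998, -0.058, 0.001, 0.0]
contact_force: [-0.4, -0.3, -0.4]
opening: -0.001
finger_force: 0.0
d [-0.1315 -0.3818  0.0608] rot [-0.    -0.001  0.006] rows>= 6.5 | world [0.3868 0.2484 0.2   ]
d [-0.1317 -0.3818  0.2308] rot [-0.    -0.001  0.006] rows>= 7.4 | world [0.3868 0.2484 0.03  ]
```

```bash
python3 -m inch '[[-0.132,-0.382,0.06,0,0,0,0],[-0.132,-0.382,0.06,0,0,0,0],[-0.132,-0.382,0.06,0,0,0,0],[-0.132,-0.382,0.06,0,0,0,0],[-0.132,-0.382,0.06,0,0,0,0],[-0.132,-0.382,0.06,0,0,0,0],[-0.132,-0.382,0.06,0,0,0,0],[-0.132,-0.382,0.23,0,0,0,0],[-0.132,-0.382,0.23,0,0,0,0],[-0.132,-0.382,0.23,0,0,0,0]]'
python3 - <<'E'
from h import *
y=1.45-np.pi/2
go(mill(.11,.213,.03),y);go(mill(.11,.115,.03),y)
E
```

```text
time: 3.85
eef_pos: [0.3867, 0.2449, 0.0279]
tcp_rot: [0.998, -0.061, -0.001, 0.001]
contact_force: [0.8, -0.4, 0.1]
opening: 0.001
finger_force: 0.0
d [-0.0003 -0.0034 -0.0021] rot [ 0.001  0.002 -0.001] rows>= 0.1 | world [0.3868 0.2484 0.03  ]
d [ 0.0977 -0.0035 -0.0023] rot [ 0.001  0.002 -0.001] rows>= 1.6 | world [0.4841 0.2366 0.03  ]
```

Push gently in small steps and watch the force.

```bash
python3 -m inch '[[0.02,-0.002,0,0,0,0,0],[0.035,-0.003,0,0,0,0,0],[0.045,-0.003,0,0,0,0,0],[0.055,-0.003,0,0,0,0,0],[0.065,-0.003,0,0,0,0,0],[0.075,-0.003,0,0,0,0,0],[0.082,-0.003,0,0,0,0,0],[0.088,-0.003,0,0,0,0,0],[0.09,-0.003,0,0,0,0,0]]'; python3 -m inch '[[0.003,0,0,0,0,0,0],[0.005,0,0,0,0,0,0],[0.005,0,0,0,0,0,0]]'
```

```text
time: 4.97
eef_pos: [0.4778, 0.2383, 0.0306]
tcp_rot: [0.998, -0.061, 0.0, -0.0]
contact_force: [-1.3, 0.5, 0.9]
opening: -0.001
finger_force: 0.0
time: 5.35
eef_pos: [0.4825, 0.2377, 0.0304]
tcp_rot: [0.998, -0.061, 0.0, -0.0]
contact_force: [-0.4, 0.8, 0.6]
opening: -0.002
finger_force: 0.0
```

```bash
for i in 1 2; do python3 -m inch '[[0.003,0,0,0,0,0,0],[0.005,0,0,0,0,0,0]]'|sed -n '2p;4p'; done
python3 - <<'E'
from h import *
c=ctrl.read_camera("scene");save(c,"pics/s1.png")
cv2.imwrite("pics/s1c.png",cv2.resize(c["pixels"][190:370,320:560,::-1],None,fx=3,fy=3,interpolation=cv2.INTER_CUBIC))
s=ctrl.get_state()["eef_pos"];d=s[:2]-np.array(MP[:2]);print("mill xy",d@[np.cos(1.45),np.sin(1.45)],d@[-np.sin(1.45),np.cos(1.45)])
for n in("scene","top"):
    if n=="top":ctrl.read_camera(n)
    print([(np.round(x["position"],3).tolist(),round(x["conf"],2)) for x in ctrl.mark_of(n,"drawer_face")])
print(mill(.14,.102,.042))
E
```

```text
eef_pos: [0.4836, 0.2369, 0.0293]
contact_force: [-11.5, 2.1, 3.8]
eef_pos: [0.483, 0.2363, 0.0272]
contact_force: [-23.3, 3.2, 8.3]
mill xy 0.10953190511178205 0.11608204788206573
[([0.714, -0.058, -0.002], 0.73), ([0.761, -0.302, 0.013], 0.23)]
[([0.504, 0.27, 0.04], 0.61), ([0.315, -0.222, 0.001], 0.21)]
[0.50061366 0.2647711  0.042     ]
```

View pics/s1c.png

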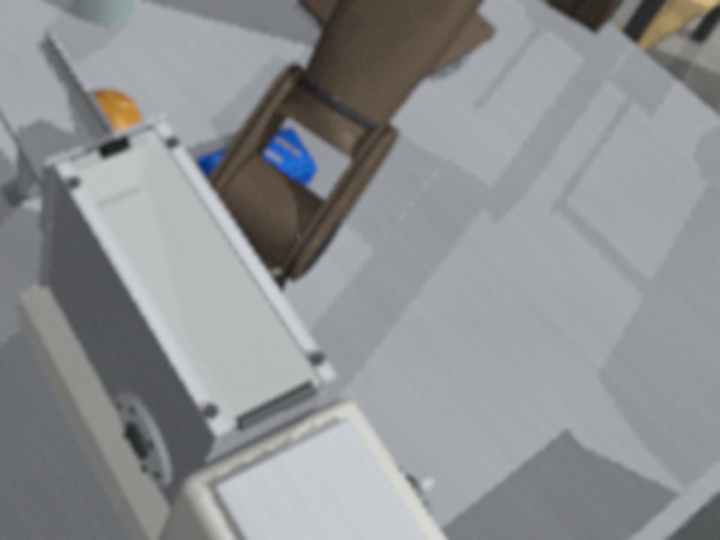

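The push came to a hard stop at 23 N with the fingertip at mill y 116 (face at about 105), and the top view mark (0.504, 0.270) agrees, so the drawer is home. In the picture the gripper is beside the throat at about (275,270) with no drawer protruding. I'll retreat now.

```bash
python3 -m inch '[[-0.06,0,0,0,0,0,0],[-0.09,0,-0.03,0,0,0,0],[-0.095,0,-0.09,0,0,0,0],[-0.095,0,-0.15,0,0,0,0],[-0.095,0,-0.2,0,0,0,0],[-0.095,0,-0.235,0,0,0,0],[-0.095,0,-0.235,0,0,0,0]]'
python3 - <<'E'
from h import *
y=np.radians(112.8)
ctrl.read_camera("top");print([(np.round(x["position"],3).tolist(),round(x["conf"],2)) for x in ctrl.mark_of("top","drawer_face")])
go([.47,-.15,.26],y);go([.4695,-.368,.15],y);go(mill(.11,.2,.27))
E
```

```text
time: 6.92
eef_pos: [0.4001, 0.2485, 0.2697]
tcp_rot: [0.998, -0.061, 0.005, -0.002]
contact_force: [-0.2, -0.3, -0.6]
opening: -0.001
finger_force: 0.0
[([0.502, 0.267, 0.038], 0.88)]
d [0.1197 0.3861 0.0051] rot [ 1.00e-03 -0.00e+00 -2.09e+00] rows>= 11.1 | world [ 0.47 -0.15  0.26]
d [0.1455 0.6025 0.1151] rot [ 1.00e-03 -0.00e+00 -2.09e+00] rows>= 11.1 | world [ 0.4695 -0.368   0.15  ]
d [ 0.0019  0.0007 -0.005 ] rot [0. 0. 0.] rows>= 0.1 | world [0.3997 0.2468 0.27  ]
```

```bash
python3 -m inch '[[0.12,0.386,0,0,0,-2.09,0],[0.12,0.386,0,0,0,-2.09,0],[0.12,0.386,0,0,0,-2.09,0],[0.12,0.386,0,0,0,-2.09,0],[0.12,0.386,0,0,0,-2.09,0],[0.12,0.386,0,0,0,-2.09,0],[0.145,0.602,0.1,0,0,-2.09,1],[0.145,0.602,0.1,0,0,-2.09,1],[0.145,0.602,0.1,0,0,-2.09,1],[0.145,0.602,0.1,0,0,-2.09,1]]'; python3 -m inch '[[0,0,0,0,0,-0.18,1],[0,0,0,0,0,-0.21,1]]'
python3 - <<'E'
from h import *
y=np.radians(112.8)
c=ctrl.read_camera("top")
for m in ctrl.masks_of("top","tin_loaf")[:3]:
    k=cv2.findNonZero(m["region"].astype(np.uint8));print(m["conf"],cv2.minAreaRect(np.array([onz(c,*q[0],.045)[:2] for q in k],np.float32)))
go([.4695,-.368,.1],y);go([.4695,-.368,.012],y)
E
```

```text
time: 8.28
eef_pos: [0.4648, -0.2906, 0.1879]
tcp_rot: [0.715, 0.699, -0.0, -0.002]
contact_force: [1.2, 0.8, 0.2]
opening: 0.847
finger_force: 0.0
time: 8.52
eef_pos: [0.4646, -0.2893, 0.188]
tcp_rot: [0.641, 0.768, 0.0, -0.002]
contact_force: [-0.1, 0.3, -1.2]
opening: 0.999
finger_force: 0.0
0.88 ((0.5889499187469482, -0.2112419307231903), (0.13222938776016235, 0.07196131348609924), 29.21009063720703)
0.77 ((0.3288838863372803, 0.0866585299372673), (0.06856555491685867, 0.1335441619157791), 77.78594207763672)
d [-0.0789 -0.0101  0.0895] rot [-0.001 -0.002 -0.217] rows>= 1.9 | world [ 0.4695 -0.368   0.1   ]
d [-0.079  -0.01    0.1775] rot [-0.001 -0.002 -0.217] rows>= 3.1 | world [ 0.4695 -0.368   0.012 ]
```

```bash
python3 -m inch '[[-0.079,-0.01,0.08,0,0,-0.188,1],[-0.079,-0.01,0.09,0,0,-0.217,1],[-0.079,-0.01,0.09,0,0,-0.217,1],[-0.079,-0.01,0.13,0,0,-0.217,1],[-0.079,-0.01,0.165,0,0,-0.217,1],[-0.079,-0.01,0.177,0,0,-0.217,1],[-0.079,-0.01,0.177,0,0,-0.217,1]]'
python3 - <<'E'
from h import *
go([.469,-.367,.012],np.radians(112.8))
E
```

```text
time: 9.5
eef_pos: [0.4709, -0.3684, 0.0149]
tcp_rot: [0.553, 0.833, -0.0, 0.0]
contact_force: [0.2, 0.6, 0.1]
opening: 0.997
finger_force: 0.0
d [ 0.002  -0.0013  0.0029] rot [0.    0.001 0.002] rows>= 0.1 | world [ 0.469 -0.367  0.012]
```

```bash
python3 -m inch '[[0,0,0.002,0,0,0,0.5],[0,0,0.002,0,0,0,0.5],[0,0,0.002,0,0,0,0.5],[0,0,0.002,0,0,0,0.5],[0,0,0.002,0,0,0,0.5]]' 40; python3 -m inch '[[0,0,-0.02,0,0,0,0.5],[0,0,-0.08,0,0,0,0.5],[0,0,-0.14,0,0,0,0.5],[0,0,-0.2,0,0,0,0.5],[0,0,-0.26,0,0,0,0.5],[0,0,-0.285,0,0,0,0.5],[0,0,-0.285,0,0,0,0.5]]'
python3 - <<'E'
from h import *
y=1.45
go(mill(-.1,0,.30),y);go(mill(-.105,0,.21+.014),y)
for n in("scene","top"):
    c=ctrl.read_camera(n);save(c,f"pics/{n}2.png")
    s=ctrl.get_state();u=proj(c,s["eef_pos"])[0].round();print(n,u)
E
```

```text
time: 10.12
eef_pos: [0.4715, -0.3701, 0.0143]
tcp_rot: [0.553, 0.833, -0.0, 0.002]
contact_force: [0.8, 0.4, 5.7]
opening: 0.739
finger_force: 46.9
time: 11.0
eef_pos: [0.4709, -0.3695, 0.3006]
tcp_rot: [0.553, 0.833, -0.001, 0.003]
contact_force: [0.8, 0.6, -2.6]
opening: 0.736
finger_force: 46.1
d [ 0.3139  0.2431 -0.0007] rot [0.004 0.005 0.52 ] rows>= 6.4 | world [0.5729 0.0142 0.3   ]
d [0.31   0.2405 0.0753] rot [0.004 0.005 0.52 ] rows>= 6.4 | world [0.5723 0.0093 0.224 ]
scene [302. 126.]
top [430. 229.]
```

```bash
python3 -m inch '[[0.31,0.24,0,0,0,0.52,0.5],[0.31,0.24,0,0,0,0.52,0.5],[0.31,0.24,0,0,0,0.52,0.5],[0.31,0.24,0,0,0,0.52,0.5],[0.31,0.24,0,0,0,0.52,0.5],[0.31,0.24,0,0,0,0.52,0.5],[0.31,0.24,0,0,0,0.52,0.5],[0.31,0.24,0,0,0,0.52,0.5]]'; python3 -m inch '[[0,0,0.03,0,0,0,0.5],[0,0,0.04,0,0,0,0.5],[0,0,0.04,0,0,0,0.5]]';python3 - <<'E'
from h import *
s=ctrl.get_state();go(mill(-.105,0,.2255),1.45,s)
P=s["eef_pos"];T=R.from_quat(s["tcp_rot"])
def box(z,hx,hy,dz=.0143):
    return [P+T.apply([a*hx-.003,b*hy,dz-z]) for a,b in((1,1),(1,-1),(-1,-1),(-1,1))]
for n in("top","scene"):
    c=ctrl.read_camera(n);k=4;im=c["pixels"][:,:,::-1]
    ctr=proj(c,mill(-.09,0,.22))[0].astype(int);x0,y0=ctr-[95,65]
    a=cv2.resize(im[y0:y0+130,x0:x0+190],None,fx=k,fy=k,interpolation=cv2.INTER_CUBIC)
    for b,col in((box(.0,.065,.032),(0,255,255)),(W(MP,[[0,.042,.226],[-.2,.042,.226],[-.2,-.042,.226],[0,-.042,.226]]),(0,255,0))):
        cv2.polylines(a,[np.int32((proj(c,b)-[x0,y0]+.5)*k).reshape(-1,1,2)],True,col,1)
    cv2.imwrite(f"pics/{n}3.png",a)
E
```

```text
time: 12.1
eef_pos: [0.5698, 0.0118, 0.2936]
tcp_rot: [0.747, 0.664, -0.002, -0.002]
contact_force: [1.1, -0.2, -3.0]
opening: 0.737
finger_force: 46.0
time: 12.48
eef_pos: [0.5699, 0.0092, 0.255]
tcp_rot: [0.749, 0.663, -0.001, -0.002]
contact_force: [-0.1, 0.3, -3.9]
opening: 0.741
finger_force: 45.9
d [0.0004 0.0025 0.0295] rot [-0.004  0.    -0.001] rows>= 0.5 | world [0.5723 0.0093 0.2255]
```

View pics/top3.png

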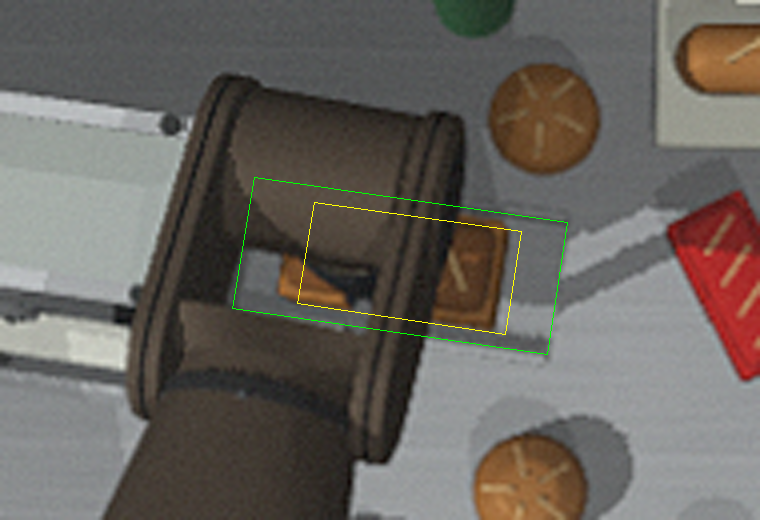

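View pics/scene3.png

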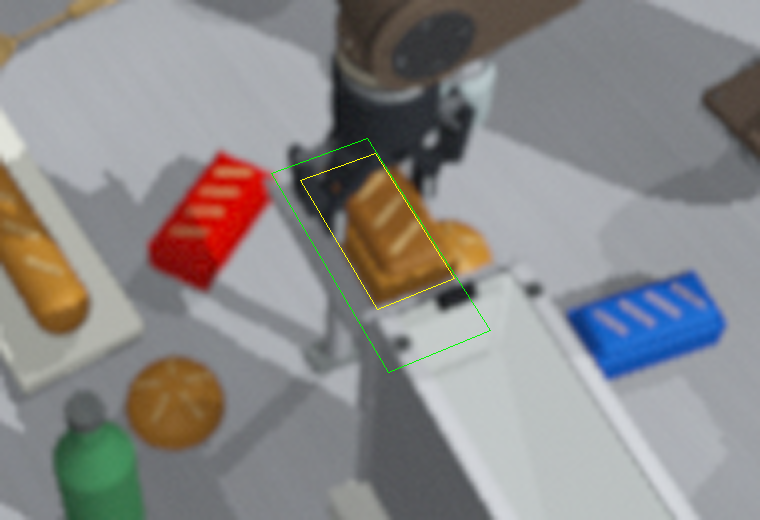

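The loaf (corners about (283,255) to (507,222) in the top crop) lies centred and parallel within the trough outline, as near as I can tell to 2 mm laterally and about 6 mm further in, so it can be lowered.

```bash
python3 -m inch '[[0,0.002,0.015,0,0,0,0.5],[0,0.002,0.024,0,0,0,0.5],[0,0.002,0.028,0,0,0,0.5],[0,0.002,0.029,0,0,0,0.5]]'; python3 -m inch '[[0,0,0.001,0,0,0,0.5],[0,0,0.002,0,0,0,0.5]]'
```

```text
time: 13.08
eef_pos: [0.5728, 0.0098, 0.2275]
tcp_rot: [0.748, 0.663, -0.0, -0.0]
contact_force: [0.3, 0.2, -2.1]
opening: 0.734
finger_force: 46.0
time: 13.32
eef_pos: [0.5732, 0.0097, 0.2264]
tcp_rot: [0.748, 0.663, 0.0, 0.0]
contact_force: [-0.5, -0.2, -3.0]
opening: 0.737
finger_force: 46.0
```

```bash
for i in 1 2; do python3 -m inch '[[0,0,0.001,0,0,0,0.5],[0,0,0.0015,0,0,0,0.5]]'|sed -n '2p;4p'; done
```

```text
eef_pos: [0.573, 0.0097, 0.2245]
contact_force: [-0.5, 0.6, -3.4]
eef_pos: [0.5731, 0.0098, 0.2243]
contact_force: [-3.5, 0.3, 4.8]
```

Loaf on the trough floor. Release, then rise.

```bash
python3 -m inch '[[0,0,0,0,0,0,0.8],[0,0,0,0,0,0,0.9],[0,0,-0.001,0,0,0,1],[0,0,-0.004,0,0,0,1]]'; python3 -m inch '[[0,0,-0.03,0,0,0,1],[0,0,-0.09,0,0,0,1],[0,0,-0.12,0,0,0,1],[-0.06,0,-0.15,0,0,0,0],[-0.12,0,-0.15,0,0,0,0],[-0.18,0,-0.15,0,0,0,0],[-0.21,0,-0.15,0,0,0,0],[-0.21,0,-0.15,0,0,0,0]]';  python3 - <<'E'
from h import *
for n in("top","scene"):
    c=ctrl.read_camera(n);k=4;im=c["pixels"][:,:,::-1]
    ms=ctrl.masks_of(n,"tin_loaf")
    for m in ms:
        kk=cv2.findNonZero(m["region"].astype(np.uint8));r=cv2.minAreaRect(np.array([onz(c,*q[0],.255)[:2] for q in kk],np.float32))
        d=np.array(r[0])-MP[:2];print(n,m["conf"],r,"mill",d@[np.cos(1.45),np.sin(1.45)],d@[-np.sin(1.45),np.cos(1.45)])
    ctr=proj(c,mill(-.09,0,.22))[0].astype(int);x0,y0=ctr-[48,65]
    a=cv2.resize(im[y0:y0+130,x0:x0+96],None,fx=k,fy=k,interpolation=cv2.INTER_CUBIC)
    cv2.polylines(a,[np.int32((proj(c,W(MP,[[0,.042,.226],[-.2,.042,.226],[-.2,-.042,.226],[0,-.042,.226]]))-[x0,y0]+.5)*k).reshape(-1,1,2)],True,(0,255,0),1)
    o=a if n=="top" else np.hstack([o,a])
cv2.imwrite("pics/both4.png",o)
s=ctrl.get_state()
def tilt(yaw,t): return tool(yaw)*R.from_euler('y',-t)
for t in(.785,-.785):print(tilt(1.45,t).apply([0,0,1]), (R.from_quat(s["tcp_rot"]).inv()*tilt(1.45,t)).as_rotvec())
go(mill(-.23,0,.28),1.45);go(mill(-.23,0,.235),1.45)
E
```

```text
time: 14.32
eef_pos: [0.5729, 0.0097, 0.2269]
tcp_rot: [0.749, 0.663, -0.0, -0.0]
contact_force: [1.2, -0.6, 0.2]
opening: 0.997
finger_force: 0.0
time: 15.32
eef_pos: [0.5473, -0.2008, 0.3768]
tcp_rot: [0.75, 0.662, -0.0, -0.0]
contact_force: [0.2, 0.5, 0.5]
opening: 0.0
finger_force: 0.0
top 0.75 ((0.34638845920562744, 0.04774600267410278), (0.05901942029595375, 0.11272338032722473), 76.08905792236328) mill -0.09402819882680528 0.22894923758332408
top 0.64 ((0.5692698359489441, 0.01059458777308464), (0.13351957499980927, 0.07180345803499222), 83.41443634033203) mill -0.1040510678964924 0.0032151510484018536
top 0.58 ((0.5473383665084839, -0.1890464723110199), (0.1047745943069458, 0.04338395595550537), 49.22874450683594) mill -0.30488014459036994 0.0009295050549191429
scene 0.84 ((0.5842816233634949, 0.018446188420057297), (0.11867380142211914, 0.07453573495149612), 84.95845031738281) mill -0.09444771997719596 -0.010741105714790467
scene 0.83 ((0.671790599822998, -0.0556701198220253), (0.1214592233300209, 0.06366835534572601), 29.01737403869629) mill -0.1574788680089838 -0.10654362387699812
scene 0.73 ((0.4574614465236664, 0.18604670464992523), (0.06619658321142197, 0.11008400470018387), 77.7706069946289) mill 0.05664930726794162 0.13535125771289094
[-0.08517439 -0.70167454 -0.70738827] [ 0.00085503 -0.78530885  0.00129863]
[ 0.08517439  0.70167454 -0.70738827] [-3.13059528e-04  7.84690841e-01  1.52292971e-03]
d [ 0.0833 -0.0006  0.0972] rot [ 0.    -0.     0.001] rows>= 2.0 | world [ 0.5573 -0.1148  0.28  ]
d [ 0.0833 -0.0006  0.1422] rot [ 0.    -0.     0.001] rows>= 2.6 | world [ 0.5573 -0.1148  0.235 ]
```

View pics/both4.png

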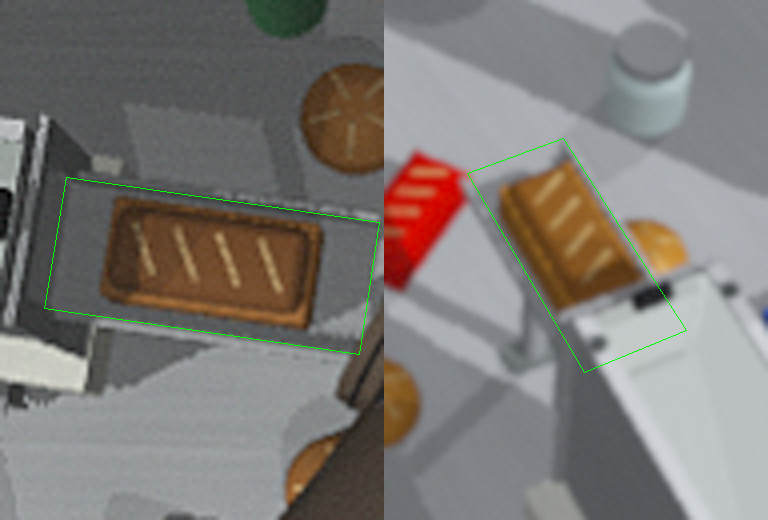

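The loaf lies flat and lengthwise in the trough (top crop centre about (212,262), scene about (570,235)), tail near mill x -170 mm. Now I'll tilt the shut fingers 45° so the body clears the frame and come in behind the tail.

```bash
python3 -m inch '[[0.04,0,0.03,0,0.188,0,0],[0.08,0,0.06,0,0.376,0,0],[0.085,0,0.09,0,0.564,0,0],[0.085,0,0.095,0,0.752,0,0],[0.085,0,0.095,0,0.785,0,0],[0.085,0,0.095,0,0.785,0,0],[0.085,0,0.095,0,0.785,0,0]]'
python3 - <<'E'
from h import *
s=ctrl.get_state();print(s["qpos"].round(2),R.from_quat(s["tcp_rot"]).apply([0,0,1]).round(3))
for x,z in((-.215,.232),(-.18,.232),(-.06,.232),(-.003,.232)):go(mill(x,0,z))
E
```

```text
time: 16.4
eef_pos: [0.5586, -0.1137, 0.2839]
tcp_rot: [0.691, 0.614, 0.286, -0.252]
contact_force: [0.1, 0.0, 1.0]
opening: -0.005
finger_force: 0.0
[-0.66  0.16  1.76  0.65  1.66 -0.63] [ 0.086  0.699 -0.71 ]
d [-0.0268 -0.0013  0.0465] rot [0. 0. 0.] rows>= 0.9 | world [ 0.5591 -0.0999  0.232 ]
d [-0.002  -0.0013  0.0711] rot [0. 0. 0.] rows>= 1.1 | world [ 0.5633 -0.0652  0.232 ]
d [ 0.0832 -0.0011  0.1557] rot [0. 0. 0.] rows>= 2.8 | world [0.5778 0.0539 0.232 ]
d [ 0.1236 -0.001   0.1959] rot [0. 0. 0.] rows>= 3.7 | world [0.5846 0.1105 0.232 ]
```

```bash
python3 -m inch '[[-0.027,-0.001,0.046,0,0,0,0],[-0.027,-0.001,0.046,0,0,0,0],[-0.014,-0.001,0.059,0,0,0,0],[-0.002,-0.001,0.071,0,0,0,0],[0.008,-0.001,0.081,0,0,0,0],[0.018,-0.001,0.091,0,0,0,0],[0.028,-0.001,0.101,0,0,0,0],[0.038,-0.001,0.111,0,0,0,0],[0.048,-0.001,0.121,0,0,0,0],[0.055,-0.001,0.128,0,0,0,0]]'
python3 - <<'E'
from h import *
c=ctrl.read_camera("scene");im=c["pixels"][:,:,::-1]
x0,y0=proj(c,mill(-.05,0,.22))[0].astype(int)-[50,65]
cv2.imwrite("pics/s5.png",cv2.resize(im[y0:y0+130,x0:x0+120],None,fx=4,fy=4,interpolation=cv2.INTER_CUBIC))
for x,z in((-.06,.232),(-.003,.232)):go(mill(x,0,z))
E
```

```text
time: 17.65
eef_pos: [0.5727, 0.0149, 0.2306]
tcp_rot: [0.692, 0.613, 0.286, -0.253]
contact_force: [0.6, -4.7, 3.5]
opening: 0.0
finger_force: 2.0
d [0.0281 0.0007 0.026 ] rot [0. 0. 0.] rows>= 0.6 | world [0.5778 0.0539 0.232 ]
d [0.0684 0.0008 0.0664] rot [0. 0. 0.] rows>= 1.5 | world [0.5846 0.1105 0.232 ]
```

View pics/s5.png

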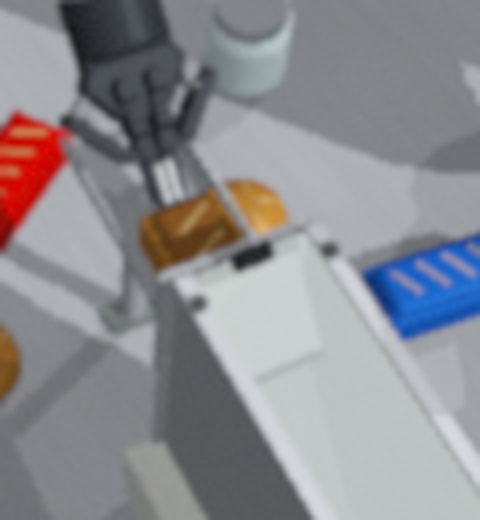

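The fingers at (170,185) are pushing the loaf's tail squarely at about 5 N and the loaf (190,230) is entering straight under the frame. I'll carry on.

```bash
python3 -m inch '[[0.01,0,0.01,0,0,0,0],[0.018,0,0.017,0,0,0,0],[0.026,0,0.025,0,0,0,0],[0.034,0,0.033,0,0,0,0],[0.042,0,0.041,0,0,0,0],[0.05,0,0.049,0,0,0,0],[0.057,0,0.055,0,0,0,0]]'; python3 -m inch '[[0.006,0,0.006,0,0,0,0],[0.01,0,0.01,0,0,0,0],[0.01,0,0.01,0,0,0,0]]';python3 - <<'E'
from h import *
c=ctrl.read_camera("scene");im=c["pixels"][:,:,::-1]
x0,y0=proj(c,mill(.05,0,.22))[0].astype(int)-[60,65]
cv2.imwrite("pics/s6.png",cv2.resize(im[y0:y0+130,x0:x0+140],None,fx=4,fy=4,interpolation=cv2.INTER_CUBIC))
for x,z in((-.003,.232),(.01,.232)):go(mill(x,0,z))
E
```

```text
time: 18.58
eef_pos: [0.5818, 0.0937, 0.2312]
tcp_rot: [0.692, 0.613, 0.286, -0.254]
contact_force: [0.0, -1.7, -1.6]
opening: -0.003
finger_force: 0.9
time: 18.95
eef_pos: [0.5839, 0.1075, 0.2322]
tcp_rot: [0.691, 0.613, 0.287, -0.254]
contact_force: [0.4, 0.1, 0.7]
opening: -0.0
finger_force: 0.0
d [0.0021 0.0002 0.0026] rot [0. 0. 0.] rows>= 0.1 | world [0.5846 0.1105 0.232 ]
d [0.0113 0.0002 0.0118] rot [0. 0. 0.] rows>= 0.3 | world [0.5862 0.1234 0.232 ]
```

View pics/s6.png

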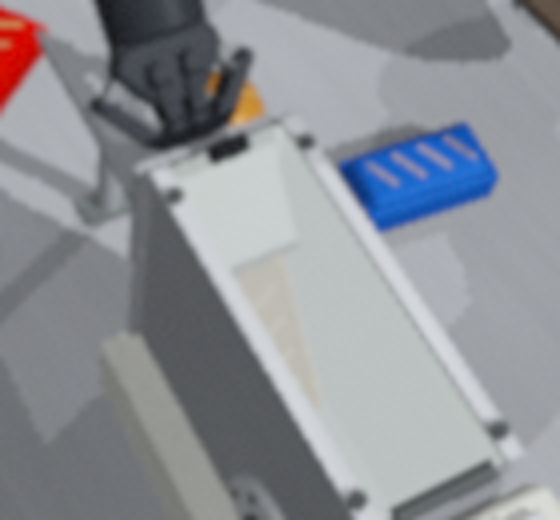

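The loaf has dropped: it shows through the guard around (280,320), and the push force has gone to zero. Next I'll retract straight back, rise, and check by the networks.

```bash
python3 -m inch '[[-0.02,0,-0.02,0,0,0,0],[-0.06,0,-0.06,0,0,0,0],[-0.1,0,-0.1,0,0,0,0],[-0.14,0,-0.14,0,0,0,0],[-0.17,0,-0.17,0,0,0,0],[-0.18,0,-0.23,0,0,0,0],[-0.18,0,-0.26,0,0,0,0],[-0.18,0,-0.26,0,0,0,0]]'
python3 - <<'E'
from h import *
for n in("top","scene"):
    c=ctrl.read_camera(n)
    for t in("tin_loaf","drawer_face","flap_sill","roll_a","baguette","bowl","spoon","oil","jar"):
        print(n,t,[(np.round(d["position"],3).tolist(),round(d["conf"],2)) for d in ctrl.mark_of(n,t)])
    for t in("tin_loaf","flap"):
        print(n,"rec",t,[(np.round(d["position"],3).tolist(),round(d["conf"],2)) for d in ctrl.recognise(n,t)])
b=cv2.imread("pics/both4.png")  # trough/frame before vs after: change near flap in top view
c=ctrl.read_camera("top");a=c["pixels"].astype(int);o=cv2.imread("pics/top0.png")[:,:,::-1].astype(int)
def m(pts):
    k=np.zeros((400,640),np.uint8);cv2.fillPoly(k,[np.int32(proj(c,W(MP,pts)))],1);return k>0
for nm,P in(("trough",[[-.03,.035,.21],[-.19,.035,.21],[-.19,-.035,.21],[-.03,-.035,.21]]),("guard front",[[.02,.045,.313],[.1,.045,.313],[.1,-.045,.313],[.02,-.045,.313]]),("guard rear",[[.12,.045,.313],[.25,.045,.313],[.25,-.045,.313],[.12,-.045,.313]])):
    k=m(P);print(nm,o[k].mean(0).round(1),a[k].mean(0).round(1),abs(a-o)[k].mean().round(1))
E
```

```text
time: 20.0
eef_pos: [0.547, -0.2043, 0.2907]
tcp_rot: [0.692, 0.613, 0.287, -0.251]
contact_force: [1.3, 0.4, 0.5]
opening: -0.002
finger_force: 0.0
top tin_loaf [([0.59, -0.212, -0.002], 0.89), ([0.595, 0.185, 0.135], 0.49)]
top drawer_face [([0.503, 0.271, 0.044], 0.74)]
top flap_sill [([0.584, 0.117, 0.211], 0.7)]
top roll_a [([0.718, -0.057, -0.002], 0.77), ([0.434, -0.058, -0.0], 0.7)]
top baguette [([0.763, -0.299, 0.017], 0.75), ([0.819, -0.0, -0.004], 0.65)]
top bowl [([0.341, -0.512, 0.0], 0.79), ([0.596, 0.185, 0.137], 0.49)]
top spoon []
top oil [([0.817, -0.002, -0.002], 0.91)]
top jar []
top rec tin_loaf [([0.328, 0.084, 0.046], 0.73), ([0.598, -0.205, 0.045], 0.64), ([0.584, 0.27, 0.277], 0.47), ([0.586, 0.116, 0.244], 0.16)]
top rec flap [([0.585, 0.116, 0.244], 0.58)]
scene tin_loaf [([0.587, -0.212, -0.001], 0.57), ([0.331, 0.095, 0.001], 0.56)]
scene drawer_face []
scene flap_sill [([0.586, 0.115, 0.208], 0.63)]
scene roll_a [([0.715, -0.055, 0.004], 0.88), ([0.436, -0.061, -0.005], 0.54)]
scene baguette [([0.758, -0.301, 0.014], 0.95)]
scene bowl [([0.34, -0.508, 0.001], 0.76)]
scene spoon [([0.584, -0.529, 0.001], 0.58)]
scene oil [([0.816, -0.006, -0.0], 0.58), ([0.436, -0.058, -0.0], 0.24)]
scene jar [([0.313, -0.224, 0.001], 0.81), ([0.76, -0.301, 0.014], 0.17)]
scene rec tin_loaf [([0.598, -0.194, 0.044], 0.88), ([0.335, 0.105, 0.046], 0.88)]
scene rec flap [([0.821, 0.013, 0.117], 0.55)]
trough [ 99.7 101.7 103. ] [113.1 115.4 116.7] 13.6
guard front [145.  151.3 147.6] [158.2 162.3 155.5] 12.0
guard rear [141.2 146.7 143.3] [156.5 162.4 158.7] 15.5
```

```bash
python3 -m inch '[[0,0,0,0,0,0,0],[0,0,0,0,0,0,0],[0,0,0,0,0,0,0],[0,0,0,0,0,0,0]]'|head -1
python3 - <<'E'
from h import *
for n in("top","top","scene"):
    c=ctrl.read_camera(n)
    print(n,[[(np.round(d["position"],3).tolist(),round(d["conf"],2)) for d in f(n,t)] for f,t in((ctrl.mark_of,"tin_loaf"),(ctrl.recognise,"flap"),(ctrl.mark_of,"drawer_face"))])
    if n=="top":
        for d in ctrl.masks_of(n,"flap")[:1]:
            k=cv2.findNonZero(d["region"].astype(np.uint8));r=cv2.boundingRect(k);print(d["conf"],len(k),r)
c=ctrl.read_camera("top");print("shut flap pix",proj(c,W(MP,[[0,.04,.21],[0,-.04,.21],[0,.04,.29],[0,-.04,.29]])).round().tolist())
E
```

```text
time: 21.75
top [[([0.327, 0.091, -0.003], 0.89), ([0.597, 0.186, 0.139], 0.6), ([0.591, -0.213, -0.0], 0.57)], [([0.584, 0.118, 0.241], 0.7), ([0.434, -0.06, 0.042], 0.55)], [([0.503, 0.27, 0.041], 0.62)]]
0.59 181 (225, 163, 9, 32)
top [[([0.327, 0.091, -0.003], 0.7), ([0.59, -0.214, -0.002], 0.64), ([0.597, 0.183, 0.137], 0.46)], [([0.588, 0.115, 0.244], 0.62)], [([0.502, 0.269, 0.039], 0.75)]]
0.64 168 (224, 163, 10, 32)
scene [[([0.331, 0.096, 0.0], 0.91), ([0.59, -0.211, -0.002], 0.78), ([0.758, -0.303, 0.016], 0.24)], [], []]
shut flap pix [[229.0, 196.0], [234.0, 165.0], [221.0, 192.0], [227.0, 158.0]]
```

```bash
python3 -c "
from plant import ctrl;print(ctrl.sign_off())"
```

```text
the job is handed in; nothing more can be done
None
```

The drawer is home, the tin loaf went through the flap into the mill, the flap reads as shut behind it, and the other bread and kitchen things were left where they were; handed in at about 22 s.

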